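# Clamp a specimen disc in the screw press

## Task

Clamp the specimen disc in the small screw press: with the fingertips push the press's loading slide by its upturned end plate fully home under the spindle, then push the hand wheel round clockwise (seen from above) by its upright handle through exactly one turn, so that the handle comes back to where it started and the sprung foot bears on the disc. Only push, gently: do not pinch or grip the end plate or the handle, do not touch the disc itself, and leave the other things on the bench where they are.

Things in the scene. Friction and masses are not known exactly. Their poses are not given: they have to be found in the camera images.
- press: small grey two-pillar bench screw press, bolted down, 185 x 136 mm, 195 mm high over the wheel handle. Origin on the worktop under the spindle axis; its x axis points the way the loading slide goes in, z up. Base plate from x = -125 to +60 mm, pillars at y = +-54 mm, crosshead 98 to 122 mm high, hand wheel above it. The press stands in a different place and at a different yaw in each episode
- press_slide (a joint): steel loading slide, 60 mm wide, in guides on the press base: 0 = fully out (where it starts), 0.065 m = home against its stop. Sliding friction about 2 N, it stays where it is left
- push_face (a point): middle of the outer face of the slide's upturned end plate, 46 mm above the worktop; moves with the slide. The plate is 8 mm thick, 60 mm wide and reaches from 8 to 62 mm above the worktop; push it along the press's +x axis. It lies 200 mm from the spindle axis with the slide out, 135 mm with the slide home
- press_wheel (a joint): angle of the dark grey steel hand wheel on top of the press, rad; grows as the wheel turns clockwise seen from above; starts anywhere between -0.5 and 0.5, one full turn adds 6.283. Friction about 0.1 N m (2 N at the handle), it stays where it is left. One turn lowers spindle and foot by 8 mm
- wheel_axis (a point): point on the wheel's upright axis at the top of its rim, 151 mm above the worktop. Rim 116 mm across outside, 12 mm thick, four spokes; hub 32 mm across, no higher than 152 mm, the spindle in it up to 159 mm
- wheel_handle: black upright handle standing on the wheel's rim; origin at the centre of its foot, 150 mm above the worktop, on a circle of 52 mm radius about the wheel axis; goes round with the wheel and also spins freely on its own upright pin. The handle is round, up to 18 mm thick, from 150 to 192 mm high, and the space round it above the rim is free
- disc: grey specimen disc, 40 mm across, 9 mm thick, lying loose in a 4 mm deep pocket of the slide (pocket centre 65 mm out from the spindle axis at the start); origin at the centre of its underside, z up
- press_foot: round steel foot, 34 mm across, hung on a spring (1500 N/m) under the spindle; origin at the centre of its underside, 5 mm above the top of the disc at wheel angle 0, 3 mm of spring compression (about 4.5 N) after one turn
- brass_bush: loose turned brass bush, 30 mm across, 26 mm high, standing near the press; leave it alone. Origin at the centre of its underside
- sample_cup: loose light grey plastic sample cup, 37 mm across, 26 mm high, standing near the press; leave it alone. Origin at the centre of its underside
- weight: loose steel calibration weight with a knob, 29 mm across, 48 mm high, standing near the press; leave it alone. Origin at the centre of its underside
- ring_gauge: loose knurled steel ring gauge, 40 mm across, 14 mm high, near the press; leave it alone. Origin at the centre of its underside
There are look-alikes about, which are no part of the job. Of the things like the disc, leave any that is brown or orange; of the rest the smaller one is meant.

How it is judged:
By the outcome, as a careful person would: the job done as asked, in the order asked, and still so for the second after the job is handed in, with the robot touching nothing.
It also fails if it takes over 66 s, if anything falls off the work surface, if the arm or the gripper's body presses on something with over 40 N, if the wrist force passes 120 N, or if a joint passes its speed limit or range.

## Robot

A 6-joint arm with a two-finger parallel gripper is mounted at the origin on a cart in front of the work surface, level with it; the furniture and walls round the work are solid. World frame = base frame: x ahead of the robot, y to its left, z up, the work surface at z = 0. Lengths are in m, angles in rad, forces in N, time in s.
With the tool pointing down it reaches from about 0.3 to 0.875 m from the base axis. Payload 6.4 kg.
Tool frame: the origin (TCP) lies midway between the tips of the shut fingers; the grasp point (between the pads) lies 19 mm behind it; y points along the fingers, x is the direction in which the jaws open and shut, and the axes are right-handed (so a half turn about y gives the same grasp; the last joint's range is limited). The gripper opens to 85 mm and grips with 20 to 120 N. Pads are 22 mm wide; open, the fingers measure 114 mm over their backs; the gripper's body (76 mm by 85 mm) begins 54 mm behind the grasp point. The pads swing forward as they close: fully open they stand 13 mm farther back than shut.
Start: joints at [0.912, 0.181, 1.607, -0, 1.354, -0.206], TCP at [0.252, 0.517, 0.231] pointing down, gripper open.
Joint ranges: [-2.99, 2.99], [-0.89, 2.07], [0.3, 2.58], [-1.14, 4.28], [0, 2.63], [-3.12, 3.12]. Speed limits (rad/s): [2.57, 2.57, 3.01, 3.14, 3.14, 3.14].

## Interface

Orientations are given as a unit quaternion [w, x, y, z].
In Python, from bench import ctrl gives the robot as it stands.
- The arm moves only by the tool step_arm, never from a script. Its argument "commands" is a list of rows, each a list of 7 numbers: the turn, a rotation vector about the tool's x, y, z in units of 6 degrees (1.0 is 6 degrees), then the shift along the tool's x, y, z in units of 30 mm (1.0 is 30 mm), then the opening, from 0 (shut) to 1 (fully open). A call has 1 to 10 rows; each row shifts and turns the commanded pose from where the row before left it, along the tool's axes as they then stand; what a row does not reach is not made up. A row lasts 1/10 s, in which the tool goes at most 50 mm and 8.59 degrees, less where a joint would pass 70% of its speed; a pose out of reach is approached as far as the arm can. A call with a number of a shift or a turn outside -1 to 1 is refused whole. A call with a gripper value outside its range is refused whole. The fingers move at their own pace and stop on an object; the grip force is fixed at half the most. Time passes only in rows, so rows that do not move let the fingers close. It gives the time, the measured TCP pose, the force and the opening at its end, in the units of the state.
- ctrl.get_obs(): the state, without advancing time (a new reading comes with each control period).
- ctrl.camera(name): name is "scene" or "top" or "wrist"; returns (picture, depth): 420x560x3 uint8, blue, green, red; 420x560 float32, m along the optical axis (not along the pixel's ray), 0 where there is no reading.
- ctrl.get_calibration(name): a dict with "intrinsics" (3x3 intrinsics, pixels), "D" ([k1, k2, p1, p2, k3] as OpenCV has them; the pictures are not rectified), "R" (3x3) and "t" (3): a world point X has camera coordinates R X + t. Camera axes: x right, y down, z forward; pixel columns grow to the right and rows downward; lengths in m; the calibration is good to about 2 mm. A picture is of the moment at which its call begins: read the wrist's pose just before it. get_calibration takes no time and is no camera call; for the wrist camera it gives the pose at the moment of the call.
- ctrl.hand_in(): hands the job in, once; it reports no verdict.
Trained networks look in the newest picture that a camera, given by its name, has taken for a name from the list of things; names that differ only in an ending like _2 or _b are one class to them, and where a whole thing is asked for, a point or a joint stands for the part that bears it (a point fixed in the world has none). Each returns a list of dicts, best first, with "p" (0 to 1); they miss things now and then, are a little off and sometimes report something else, mostly with a low value. They report only what shows in the picture. A call takes as long as a camera call. They do not tell look-alikes from the thing itself.
- ctrl.boxes_of(thing, camera): "point" ([x, y, z] in m, in the coordinates of the camera as it stood for that picture, good to about 4 mm: the middle of the surface that is visible of it).
- ctrl.silhouettes(thing, camera): "pixels" (420x560 bool, what is visible of it).
The state is a dict: "time_s": time; "q": joint angles; "dq": joint speeds; "joint_efforts": joint torques, N m; "eef_pos": TCP position; "eef_rot": TCP orientation; "wrist_force": force on the tool from outside, world axes, zero at the start; "torque": the same for the moment, N m; "opening": opening from 0.0 (shut) to 1.0 (fully open).
Only numpy, scipy, OpenCV 4.12 (cv2) and the standard library are available. Lean on these libraries where they do the work, as an engineer would, in place of code of your own. Each camera call takes 0.05 s, during which the arm holds its last target.

## Working session

There is one attempt and no reset: what is moved stays moved. The work goes in short steps, Python scripts to look and compute and a tool call to move; the robot and the scene stay as the last step left them, time stands still between calls to the robot, and variables do not carry over. Pictures are saved under pics/ and viewed, and the job is handed in when it is done.

Besides the shell and the picture viewer there is one more tool, called after ">>>" in YAML: its name, and indented under it one key for each argument. step_arm: Moves the arm, as the interface text tells. Its arguments: {"type":"object","properties":{"commands":{"type":"array"}},"required":["commands"]}

```bash
ls; mkdir -p pics; cat > h.py <<'E'
import numpy as np, cv2
from bench import ctrl
def world(name,p):
    c=ctrl.get_calibration(name); return np.array(c["R"]).T@(np.array(p)-np.array(c["t"]).ravel())
def pix2w(name,u,v,d=None,z=None):
    c=ctrl.get_calibration(name);K=np.array(c["intrinsics"]);R=np.array(c["R"]);t=np.array(c["t"]).ravel()
    n=cv2.undistortPoints(np.array([[[u,v]]],float),K,np.array(c["D"],float))[0,0]
    r=np.array([n[0],n[1],1.])
    if z is not None:
        C=-R.T@t; w=R.T@r; return C+w*(z-C[2])/w[2]
    return R.T@(r*d-t)
E
python3 - <<'E'
from h import *
o=ctrl.get_obs();print({k:np.round(v,3) for k,v in o.items()})
for n in("scene","top"):
    im,d=ctrl.camera(n);cv2.imwrite(f"pics/{n}0.png",im);np.save(f"pics/{n}0.npy",d)
    for th in ["press","push_face","wheel_axis","wheel_handle","disc","press_foot","brass_bush","sample_cup","weight","ring_gauge"]:
        print(n,th,[(np.round(world(n,b["point"]),3),round(b["p"],2)) for b in ctrl.boxes_of(th,n)[:3]])
print(ctrl.get_obs()["time_s"])
E
```

```text
pics
{'time_s': np.float64(0.0), 'q': array([ 0.912,  0.182,  1.608, -0.   ,  1.354, -0.206]), 'dq': array([ 0.001, -0.001, -0.001,  0.002, -0.001, -0.001]), 'joint_efforts': array([ 2.0000e-03, -4.4488e+01, -3.5134e+01, -0.0000e+00,  9.0000e-03,
       -0.0000e+00]), 'eef_pos': array([0.251, 0.517, 0.23 ]), 'eef_rot': array([-0.599,  0.6  ,  0.374, -0.376]), 'wrist_force': array([ 0.519,  0.348, -0.2  ]), 'torque': array([0.044, 0.017, 0.008]), 'opening': np.float64(0.998)}
scene press []
scene push_face [(array([ 0.554, -0.041,  0.027]), 0.83)]
scene wheel_axis [(array([ 0.557, -0.151,  0.029]), 0.6)]
scene wheel_handle [(array([ 0.599, -0.131,  0.181]), 0.7), (array([ 0.558, -0.045,  0.026]), 0.6), (array([ 0.579, -0.18 ,  0.045]), 0.38)]
scene disc [(array([ 0.6  , -0.322,  0.011]), 0.86), (array([ 0.437, -0.063,  0.01 ]), 0.85), (array([ 0.431, -0.165,  0.01 ]), 0.65)]
scene press_foot []
scene brass_bush [(array([ 0.411, -0.274,  0.019]), 0.63)]
scene sample_cup [(array([ 0.426, -0.345,  0.018]), 0.84)]
scene weight [(array([0.664, 0.006, 0.023]), 0.74)]
scene ring_gauge [(array([ 0.683, -0.393,  0.014]), 0.46)]
top press [(array([ 0.572, -0.151,  0.033]), 0.84)]
top push_face [(array([ 0.56 , -0.045,  0.03 ]), 0.81)]
top wheel_axis []
top wheel_handle [(array([ 0.598, -0.139,  0.189]), 0.41)]
top disc [(array([ 0.432, -0.064,  0.011]), 0.77), (array([ 0.603, -0.319,  0.015]), 0.73), (array([ 0.436, -0.165,  0.009]), 0.69)]
top press_foot []
top brass_bush [(array([ 0.414, -0.283,  0.027]), 0.45)]
top sample_cup [(array([ 0.426, -0.348, -0.001]), 0.5)]
top weight []
top ring_gauge [(array([ 0.685, -0.396,  0.017]), 0.77), (array([ 0.571, -0.151,  0.035]), 0.53), (array([ 0.582, -0.183,  0.153]), 0.22)]
1.1
```

View pics/top0.png

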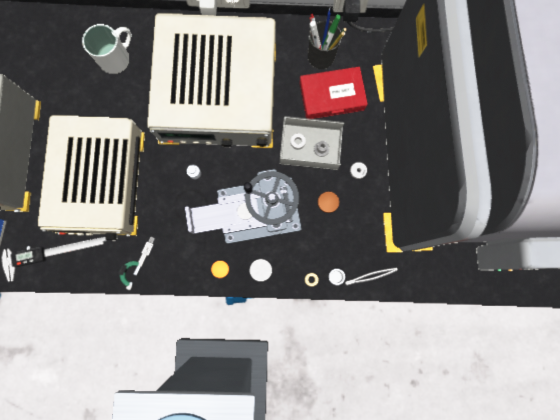

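View pics/scene0.png

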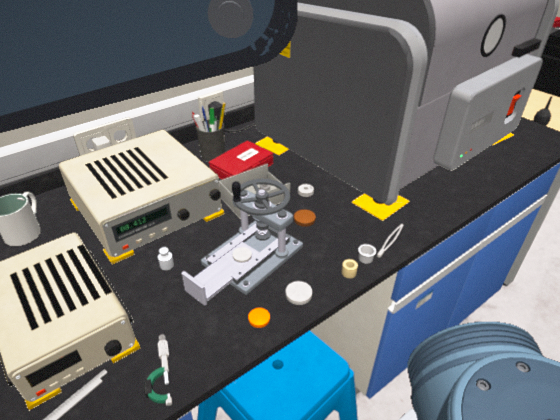

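```bash
python3 - <<'E'
from h import *
im=cv2.imread("pics/top0.png");c=im[150:260,170:320];cv2.imwrite("pics/crop.png",cv2.resize(c,None,fx=5,fy=5,interpolation=cv2.INTER_CUBIC))
for n in("top","scene"):
    d=np.load(f"pics/{n}0.npy");k=ctrl.get_calibration(n);K=np.array(k["intrinsics"]);R=np.array(k["R"]);t=np.array(k["t"]).ravel()
    v,u=np.mgrid[0:420,0:560];uv=np.stack([u,v],-1).reshape(-1,1,2).astype(float)
    x=cv2.undistortPoints(uv,K,np.array(k["D"],float)).reshape(-1,2);z=d.reshape(-1)
    P=(np.c_[x*z[:,None],z]-t)@R; ok=(z>0)&(abs(P[:,0]-.58)<.16)&(abs(P[:,1]+.13)<.18); P=P[ok]
    np.save(f"pics/{n}_P.npy",P); print(n,"cam",-R.T@t, K[0,0])
    print(np.histogram(P[:,2],bins=np.arange(-.01,.21,.01)))
    m=(P[:,2]>.142)&(P[:,2]<.16);Q=P[m]
    from scipy.optimize import least_squares
    f=lambda p:np.hypot(Q[:,0]-p[0],Q[:,1]-p[1])-.052
    s=least_squares(f,[.585,-.18],loss="soft_l1",f_scale=.003);print("wheel",s.x,len(Q),np.median(Q[:,2]))
    Q=P[(P[:,2]>.168)&(P[:,2]<.2)];Q=Q[np.hypot(*(Q[:,:2]-s.x).T)<.075];print("handle",Q.mean(0),len(Q),Q.max(0),Q.min(0))
    Q=P[(P[:,2]>.045)&(P[:,2]<.07)&(P[:,1]>-.03)];print("plate",len(Q),np.round(Q[::max(1,len(Q)//25)],3).tolist())
E
```

```text
top cam [ 0.41773384 -0.19838843  1.05020688] 430.3979287252994
(array([3179, 9299, 1627, 1514, 1154,  222,  185,  230,  157,  188,  159,
        138,  196,  575,   60,  463,  695,    7,    6,   29,   32]), array([-0.01,  0.  ,  0.01,  0.02,  0.03,  0.04,  0.05,  0.06,  0.07,
        0.08,  0.09,  0.1 ,  0.11,  0.12,  0.13,  0.14,  0.15,  0.16,
        0.17,  0.18,  0.19,  0.2 ]))
wheel [ 0.58616917 -0.18756942] 1156 0.15072488334251471
handle [ 0.59952939 -0.13816142  0.18825405] 68 [ 0.60971685 -0.13012096  0.1941326 ] [ 0.59265932 -0.14629891  0.16801584]
plate 261 [[0.739, 0.044, 0.067], [0.738, 0.035, 0.065], [0.739, 0.012, 0.064], [0.738, -0.013, 0.069], [0.74, 0.043, 0.049], [0.738, 0.018, 0.057], [0.738, -0.006, 0.06], [0.739, 0.044, 0.045], [0.739, 0.015, 0.048], [0.739, -0.009, 0.05], [0.674, 0.013, 0.049], [0.672, 0.004, 0.049], [0.667, 0.013, 0.049], [0.665, 0.003, 0.051], [0.661, 0.008, 0.047], [0.572, 0.007, 0.06], [0.567, 0.007, 0.061], [0.561, 0.006, 0.065], [0.554, 0.01, 0.065], [0.55, 0.009, 0.066], [0.545, 0.007, 0.066], [0.541, 0.002, 0.064], [0.536, 0.001, 0.067]
[... 559 characters left out ...]
27197  0.18209508] 105 [ 0.60788889 -0.12755654  0.19287846] [ 0.59100481 -0.14397879  0.16856972]
plate 413 [[0.739, -0.028, 0.07], [0.739, -0.024, 0.063], [0.738, 0.003, 0.069], [0.74, 0.014, 0.068], [0.737, 0.007, 0.063], [0.74, 0.005, 0.057], [0.739, 0.031, 0.066], [0.739, 0.025, 0.06], [0.736, 0.022, 0.058], [0.738, 0.048, 0.062], [0.74, 0.03, 0.048], [0.672, 0.009, 0.048], [0.667, 0.007, 0.046], [0.576, 0.012, 0.06], [0.564, 0.005, 0.06], [0.557, 0.005, 0.06], [0.558, 0.011, 0.058], [0.547, 0.006, 0.062], [0.563, 0.012, 0.046], [0.547, 0.009, 0.055], [0.535, 0.004, 0.06], [0.526, -0.003, 0.061], [0.541, 0.007, 0.048], [0.525, 0.004, 0.059], [0.531, 0.004, 0.047], [0.521, 0.003, 0.049]]
```

View pics/crop.png

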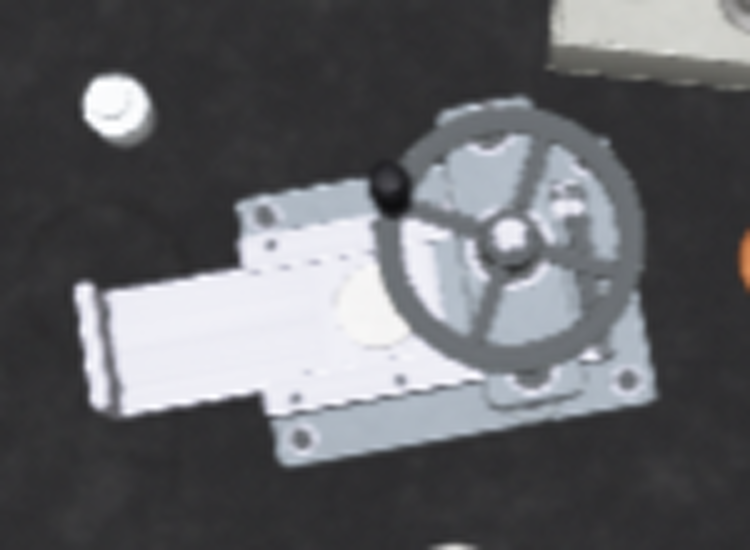

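```bash
cat >> h.py <<'E'
from scipy.spatial.transform import Rotation as Ro
def rot(o=None):
    o=o or ctrl.get_obs(); w,x,y,z=o["eef_rot"]; return Ro.from_quat([x,y,z,w])
E
python3 - <<'E'
from h import *
o=ctrl.get_obs();r=rot(o);M=r.as_matrix();print(np.round(M,3), "q6",o["q"])
k=ctrl.get_calibration("wrist");R=np.array(k["R"]);C=-R.T@np.array(k["t"]).ravel();print("wristcam in tool",M.T@(C-o["eef_pos"]), "fwd",M.T@R[2])
# obstacles
d=np.load("pics/top0.npy");k=ctrl.get_calibration("top");K=np.array(k["intrinsics"]);R=np.array(k["R"]);t=np.array(k["t"]).ravel()
v,u=np.mgrid[0:420,0:560];x=cv2.undistortPoints(np.stack([u,v],-1).reshape(-1,1,2).astype(float),K,np.array(k["D"],float)).reshape(-1,2);z=d.reshape(-1)
P=(np.c_[x*z[:,None],z]-t)@R;P=P[z>0]
for y in np.arange(-.5,.5,.05):
    print(round(y,2),[round(float(np.max(P[(abs(P[:,0]-xx)<.025)&(abs(P[:,1]-y)<.025),2],initial=-1)),2) for xx in np.arange(.3,.85,.05)])
# plate fit
for n in("top","scene"):
    P=np.load(f"pics/{n}_P.npy")
    Q=P[(P[:,2]>.054)&(P[:,2]<.068)&(P[:,1]>-.03)&(P[:,0]<.6)]
    c=Q.mean(0);w,V=np.linalg.eigh(np.cov((Q-c)[:,:2].T));print(n,"plate",c,V[:,1],np.sqrt(w),np.degrees(np.arctan2(V[0,1],V[1,1])), (Q[:,:2]-c[:2])@V[:,1]@[1]*0 if 0 else np.ptp((Q[:,:2]-c[:2])@V[:,1]))
    # base/slide surface edges : base plate rect
    Q=P[(P[:,2]>.006)&(P[:,2]<.06)&(np.hypot(P[:,0]-.575,P[:,1]+.15)<.2)]
    print(cv2.minAreaRect(Q[:,:2].astype(np.float32)))
E
```

```text
[[ 0.437 -0.    -0.899]
 [ 0.899 -0.     0.437]
 [-0.    -1.    -0.   ]] q6 [ 9.11727521e-01  1.80821770e-01  1.60699043e+00 -1.18376581e-05
  1.35379584e+00 -2.06309360e-01]
wristcam in tool [-0.00026954 -0.14157099  0.0739857 ] fwd [ 3.56206893e-04  9.56120342e-01 -2.92973999e-01]
-0.5 [-0.79, 0.01, 0.01, 0.01, 0.47, 0.51, 0.52, 0.52, 0.51, 0.51, 0.5]
-0.45 [-0.79, 0.0, 0.01, 0.01, 0.41, 0.43, 0.43, 0.42, 0.42, 0.42, 0.42]
-0.4 [-0.79, 0.0, 0.02, 0.01, 0.01, 0.01, 0.01, 0.02, 0.02, 0.01, 0.01]
-0.35 [-0.78, 0.01, 0.03, 0.03, 0.01, 0.01, 0.02, 0.02, 0.05, 0.03, 0.06]
-0.3 [-0.79, 0.0, 0.03, 0.03, 0.01, 0.01, 0.02, 0.01, 0.06, 0.04, 0.06]
-0.25 [-0.79, 0.01, 0.03, 0.03, 0.01, 0.15, 0.16, 0.15, 0.06, 0.03, 0.06]
-0.2 [-0.79, 0.01, 0.02, 0.02, 0.13, 0.15, 0.16, 0.16, 0.06, 0.12, 0.12]
-0.15 [-0.79, 0.0, 0.02, 0.02, 0.02, 0.16, 0.19, 0.15, 0.09, 0.13, 0.12]
-0.1 [-0.71, 0.01, 0.01, 0.02, 0.04, 0.04, 0.04, 0.02, 0.07, 0.12, 0.12]
-0.05 [-0.61, 0.0, 0.01, 0.02, 0.03, 0.03, 0.04, 0.02, 0.08, 0.13, 0.12]
-0.0 [-0.63, 0.01, 0.01, 0.01, 0.07, 0.07, 0.06, 0.05, 0.05, 0.12, 0.12]
0.05 [-0.79, 0
[... 417 characters left out ...]
.35 [-0.78, 0.0, 0.01, 0.02, 0.01, 0.09, 0.01, 0.01, 0.0, 0.01, 0.01]
0.4 [-0.79, 0.01, 0.01, 0.02, 0.01, 0.11, 0.12, 0.13, 0.14, 0.15, 0.15]
0.45 [-0.79, 0.01, 0.01, 0.01, 0.02, 0.06, -1.0, -1.0, -1.0, -1.0, -1.0]
top plate [0.54591444 0.0052542  0.06264834] [-0.97717485 -0.21243659] [0.002373   0.01707283] -102.26518110148005 0.05945889131775507
((0.5799791812896729, -0.1387450397014618), (0.34201884269714355, 0.32002174854278564), 89.95054626464844)
scene plate [0.54432597 0.00573047 0.05975928] [-0.97711765 -0.21269954] [0.00236661 0.01758115] -102.28059914645603 0.06055592338710819
((0.5800016522407532, -0.14367341995239258), (0.33216461539268494, 0.31998133659362793), 89.9940414428711)
```

>>> step_arm:
  commands:
    - [0,0,0,-0.495,0,-0.77,0]
    - [0,0,0,-0.495,0,-0.77,0]
    - [0,0,0,-0.495,0,-0.77,0]
    - [0,0,0,-0.495,0,-0.77,0]
    - [0,0,0,-0.495,0,-0.77,0]
    - [0,0,0,-0.495,0,-0.77,0]
    - [0,0,0,-0.495,0,-0.77,0]
    - [0,0,0,-0.495,0,-0.77,0]
    - [0,0,0,-0.495,0,-0.77,0]
    - [0,0,0,-0.495,0,-0.77,0]

```text
time_s: 2.1
eef_pos: [0.3948, 0.2815, 0.2315]
eef_rot: [-0.599, 0.599, 0.375, -0.375]
wrist_force: [0.1, 0.0, -0.8]
opening: -0.001
```

>>> step_arm:
  commands:
    - [0,0,0,-0.495,0,-0.77,0]
    - [0,0,0,-0.495,0,-0.77,0]
    - [0,0,0,-0.495,0,-0.77,0]
    - [0,0,0,-0.495,0,-0.77,0]
    - [0,0,0,-0.495,0,-0.77,0]
    - [0,0,0,-0.495,0,-0.77,0]
    - [0,0,0,-0.495,0,-0.77,0]
    - [0,0,0,-0.495,0,-0.77,0]
    - [0,0,0,-0.495,0,-0.77,0]
    - [0,0,0,-0.495,0,-0.77,0]

```text
time_s: 3.1
eef_pos: [0.5376, 0.0468, 0.2314]
eef_rot: [-0.599, 0.6, 0.375, -0.375]
wrist_force: [0.3, -0.4, -0.2]
opening: -0.001
```

>>> step_arm:
  commands:
    - [0,-0.9,0,0,0,0,0]
    - [0,-0.9,0,0,0,0,0]
    - [0,-0.9,0,0,0,0,0]
    - [0,-0.9,0,0,0,0,0]
    - [0,-0.9,0,0,0,0,0]
    - [0,-0.9,0,0,0,0,0]
    - [0,-0.9,0,0,0,0,0]
    - [0,0,0,0,0,0,0]
    - [0,0,0,0,0,0,0]

```text
time_s: 4.0
eef_pos: [0.5371, 0.0479, 0.2313]
eef_rot: [-0.446, 0.446, 0.548, -0.548]
wrist_force: [0.7, 0.1, 0.5]
opening: -0.0
```

```bash
cat >> h.py <<'E'
def st():
    o=ctrl.get_obs();M=rot(o).as_matrix();print("t",o["time_s"],"pos",np.round(o["eef_pos"],4),"xt",np.round(M[:,0],3),"yt",np.round(M[:,1],3),"yaw",round(np.degrees(np.arctan2(M[1,0],M[0,0])),2),"F",np.round(o["wrist_force"],2),"open",round(float(o["opening"]),3),"q",np.round(o["q"],2));return o,M
def mv(target):
    o,M=st();print("units to go",np.round(M.T@(np.array(target)-o["eef_pos"])/.03,3))
E
python3 - <<'E'
from h import *
mv([.5364,.0485,.035])
im,d=ctrl.camera("wrist");cv2.imwrite("pics/w1.png",im)
im,d=ctrl.camera("scene");cv2.imwrite("pics/s1.png",im)
E
```

```text
t 4.0 pos [0.5371 0.0479 0.2313] xt [-0.203  0.979 -0.   ] yt [ 0. -0. -1.] yaw 101.71 F [0.69 0.13 0.49] open -0.0 q [-0.13  0.1   1.7  -0.    1.34 -1.91]
units to go [0.026 6.545 0.018]
```

View pics/w1.png

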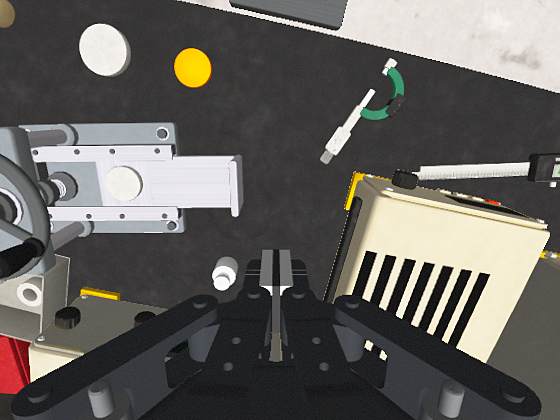

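View pics/s1.png

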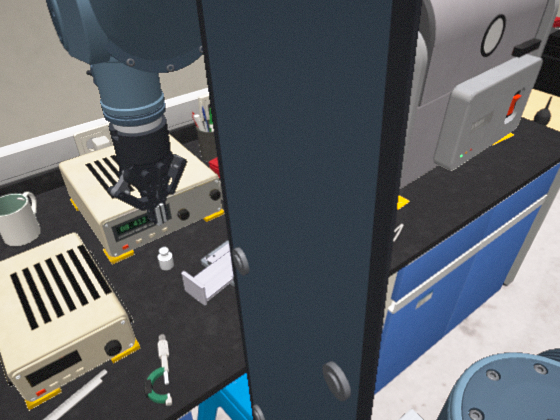

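>>> step_arm:
  commands:
    - [0,0,0,-0.3,0.7,0,0]
    - [0,0,0,0,0.9,0,0]
    - [0,0,0,0,0.9,0,0]
    - [0,0,0,0,0.9,0,0]
    - [0,0,0,0,0.9,0,0]
    - [0,0,0,0,0.7,0,0]
    - [0,0,0,0,0.5,0,0]
    - [0,0,0,0,0,0,0]

```text
time_s: 4.9
eef_pos: [0.5373, 0.0393, 0.0642]
eef_rot: [0.447, -0.445, -0.548, 0.55]
wrist_force: [-0.9, 0.2, -0.9]
opening: -0.0
```

```bash
python3 - <<'E'
from h import *
mv([.5364,.0485,.035])
im,d=ctrl.camera("wrist");cv2.imwrite("pics/w2.png",im)
E
```

```text
t 4.9 pos [0.5373 0.0393 0.0642] xt [-0.205  0.979  0.001] yt [-0.004  0.001 -1.   ] yaw 101.81 F [-0.87  0.16 -0.93] open -0.0 q [-0.15  0.32  1.81 -0.    1.01 -1.92]
units to go [ 0.305  0.974 -0.038]
```

View pics/w2.png

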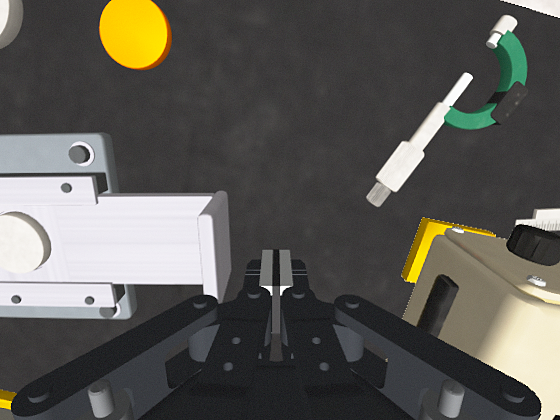

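>>> step_arm:
  commands:
    - [0,0,0,0,0.5,0,0]
    - [0,0,0,0,0.4,0,0]
    - [0,0,0,-0.2,0,0,0]
    - [0,0,0,-0.15,0,0,0]
    - [0,0,0,-0.1,0,0,0]
    - [0,0,0,0,0,0,0]

```text
time_s: 5.55
eef_pos: [0.5424, 0.0252, 0.0399]
eef_rot: [-0.446, 0.446, 0.549, -0.549]
wrist_force: [0.2, 0.5, 0.7]
opening: 0.001
```

```bash
python3 - <<'E'
from h import *
mv([.5446,.0093,.035])
im,d=ctrl.camera("wrist");cv2.imwrite("pics/w3.png",im)
E
```

```text
t 5.55 pos [0.5424 0.0252 0.0399] xt [-0.205  0.979 -0.001] yt [ 0.001 -0.    -1.   ] yaw 101.81 F [0.25 0.54 0.71] open 0.001 q [-0.17  0.36  1.81 -0.    0.96 -1.95]
units to go [-0.533  0.163  0.035]
```

View pics/w3.png

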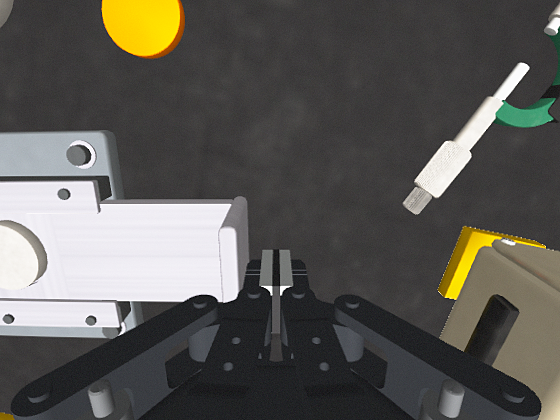

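>>> step_arm:
  commands:
    - [0,0,0,-0.1,0,0,0]
    - [0,0,0,-0.1,0,0,0]
    - [0,0,0,-0.15,0,0,0]
    - [0,0,0,-0.15,0,0,0]
    - [0,0,0,-0.15,0,0,0]
    - [0,0,0,-0.15,0,0,0]
    - [0,0,0,-0.15,0,0,0]
    - [0,0,0,-0.15,0,0,0]

```text
time_s: 6.4
eef_pos: [0.5486, -0.0069, 0.0393]
eef_rot: [-0.446, 0.446, 0.549, -0.549]
wrist_force: [0.0, 2.5, 1.7]
opening: 0.002
```

```bash
python3 - <<'E'
from h import *
mv([.5446,.0093,.035])
im,d=ctrl.camera("wrist");cv2.imwrite("pics/w4.png",im)
E
```

```text
t 6.4 pos [ 0.5486 -0.0069  0.0393] xt [-0.205  0.979 -0.   ] yt [ 0.  0. -1.] yaw 101.85 F [0.04 2.49 1.68] open 0.002 q [-0.23  0.38  1.8   0.    0.97 -2.01]
units to go [0.555 0.144 0.021]
```

View pics/w4.png

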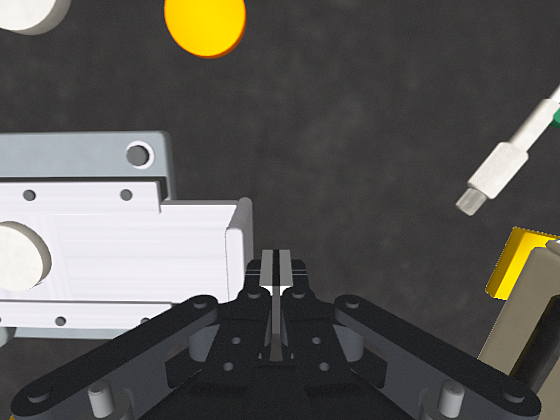

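>>> step_arm:
  commands:
    - [0,0,0,-0.12,0,0,0]
    - [0,0,0,-0.12,0,0,0]
    - [0,0,0,-0.12,0,0,0]
    - [0,0,0,-0.12,0,0,0]
    - [0,0,0,-0.12,0,0,0]
    - [0,0,0,-0.12,0,0,0]
    - [0,0,0,-0.1,0,0,0]
    - [0,0,0,-0.1,0,0,0]

```text
time_s: 7.25
eef_pos: [0.5542, -0.0337, 0.0392]
eef_rot: [-0.446, 0.446, 0.549, -0.549]
wrist_force: [0.3, 2.6, 0.6]
opening: 0.005
```

>>> step_arm:
  commands:
    - [0,0,0,-0.05,0,0,0]
    - [0,0,0,-0.05,0,0,0]
    - [0,0,0,-0.05,0,0,0]

```text
time_s: 7.55
eef_pos: [0.555, -0.0379, 0.0392]
eef_rot: [0.446, -0.446, -0.549, 0.549]
wrist_force: [1.2, 2.1, 0.2]
opening: -0.002
```

```bash
python3 - <<'E'
from h import *
o,M=st();print("along",np.dot(o["eef_pos"][:2]-[.5855,-.1865],[-.2045,.979]))
im,d=ctrl.camera("wrist");cv2.imwrite("pics/w5.png",im)
E
```

```text
t 7.55 pos [ 0.555  -0.0379  0.0392] xt [-0.206  0.979  0.   ] yt [-0.  0. -1.] yaw 101.86 F [1.22 2.07 0.17] open -0.002 q [-0.28  0.39  1.78  0.    0.97 -2.06]
along 0.15170102664912868
```

View pics/w5.png

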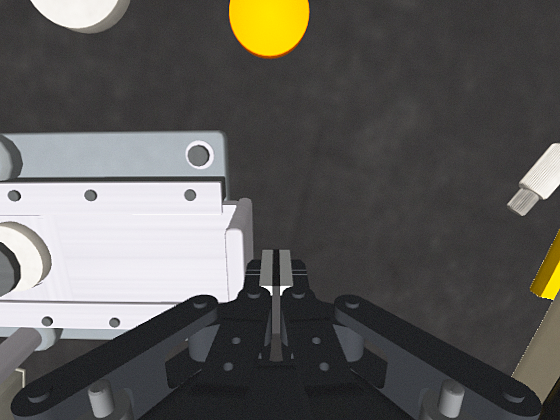

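>>> step_arm:
  commands:
    - [0,0,0,-0.05,0,0,0]
    - [0,0,0,-0.05,0,0,0]
    - [0,0,0,0,0,0,0]

```text
time_s: 7.9
eef_pos: [0.5556, -0.041, 0.0392]
eef_rot: [0.446, -0.446, -0.549, 0.549]
wrist_force: [1.0, 1.5, 0.5]
opening: -0.001
```

>>> step_arm:
  commands:
    - [0,0,0,-0.04,0,0,0]
    - [0,0,0,0,0,0,0]

```text
time_s: 8.1
eef_pos: [0.5557, -0.0414, 0.0393]
eef_rot: [-0.446, 0.445, 0.549, -0.549]
wrist_force: [-0.3, 5.6, 1.5]
opening: 0.002
```

>>> step_arm:
  commands:
    - [0,0,0,-0.04,0,0,0]
    - [0,0,0,0,0,0,0]

```text
time_s: 8.3
eef_pos: [0.5557, -0.0414, 0.0392]
eef_rot: [-0.447, 0.445, 0.549, -0.548]
wrist_force: [0.4, 9.4, 2.8]
opening: -0.004
```

>>> step_arm:
  commands:
    - [0,0,0,0.3,0,0,0]
    - [0,0,0,0.4,0,0,0]
    - [0,0,0,0,-0.6,0,0]
    - [0,0,0,0,-0.9,0,0]
    - [0,0,0,0,-0.9,0,0]
    - [0,0,0,0,-0.9,0,0]
    - [0,0,0,0,-0.9,0,0]
    - [0,0,0,0,-0.9,0,0]
    - [0,0,0,0,-0.9,0,0]
    - [0,0,0,0,-0.6,0,0]

```text
time_s: 9.3
eef_pos: [0.5522, -0.0224, 0.2395]
eef_rot: [-0.445, 0.447, 0.549, -0.549]
wrist_force: [1.0, 0.0, 0.1]
opening: -0.001
```

>>> step_arm:
  commands:
    - [0,0.9,0,0,0,0,0]
    - [0,0.9,0,0,0,0,0]
    - [0,0.9,0,0,0,0,0]
    - [0,0.9,0,0,0,0,0]
    - [0,0.7,0,0,0,0,0]
    - [0,0,0,0,0,0,0]

```text
time_s: 9.9
eef_pos: [0.5515, -0.0222, 0.2371]
eef_rot: [-0.557, 0.557, 0.435, -0.436]
wrist_force: [-0.5, -0.2, -0.4]
opening: -0.001
```

```bash
python3 - <<'E'
from h import *
mv([.5703,-.1368,.24])
im,d=ctrl.camera("wrist");cv2.imwrite("pics/w6.png",im)
im,d=ctrl.camera("top");cv2.imwrite("pics/t6.png",im);np.save("pics/t6.npy",d)
cv2.imwrite("pics/t6c.png",cv2.resize(im[130:260,150:340],None,fx=4,fy=4,interpolation=cv2.INTER_CUBIC))
E
```

```text
t 9.9 pos [ 0.5515 -0.0222  0.2371] xt [ 0.241  0.97  -0.001] yt [-0. -0. -1.] yaw 76.03 F [-0.47 -0.16 -0.42] open -0.001 q [-0.26  0.12  1.66 -0.    1.36 -1.58]
units to go [-3.555 -0.094 -1.529]
```

View pics/w6.png

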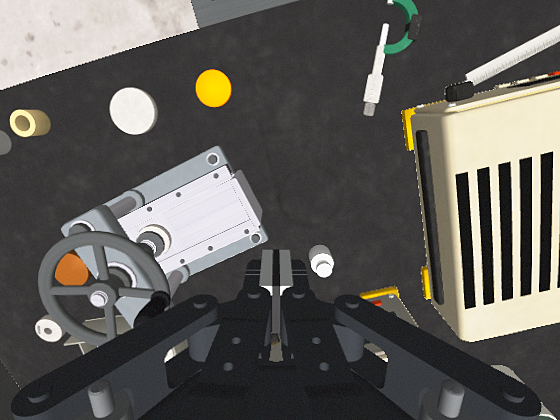

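View pics/t6c.png

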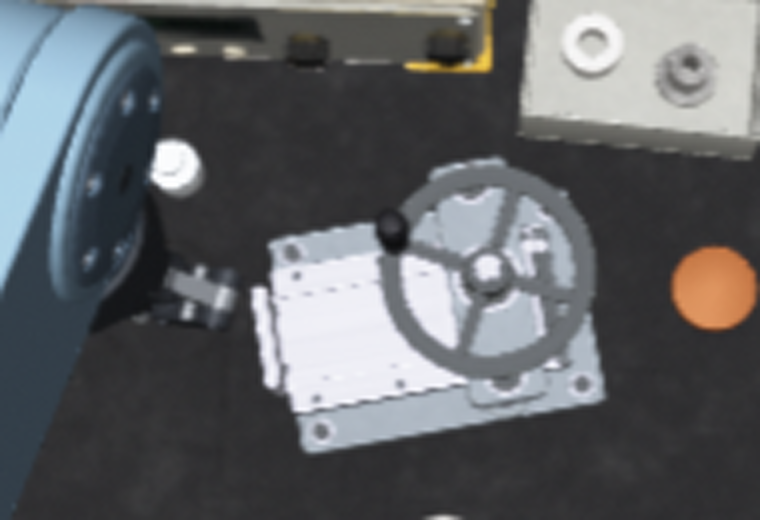

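>>> step_arm:
  commands:
    - [0,0,0,-0.7,0,-0.3,0]
    - [0,0,0,-0.7,0,-0.3,0]
    - [0,0,0,-0.7,0,-0.3,0]
    - [0,0,0,-0.7,0,-0.3,0]
    - [0,0,0,-0.7,0,-0.3,0]
    - [0,0,0,0,0.6,0,0]
    - [0,0,0,0,0.6,0,0]
    - [0,0,0,0,0.4,0,0]
    - [0,0,0,0,0,0,0]

```text
time_s: 10.9
eef_pos: [0.5689, -0.1347, 0.1871]
eef_rot: [0.558, -0.556, -0.435, 0.437]
wrist_force: [-0.1, 0.0, 0.2]
opening: 0.004
```

```bash
python3 - <<'E'
from h import *
mv([.5703,-.1368,.167])
im,d=ctrl.camera("wrist");cv2.imwrite("pics/w7.png",im)
E
```

```text
t 10.9 pos [ 0.5689 -0.1347  0.1871] xt [0.24  0.971 0.001] yt [-0.004  0.002 -1.   ] yaw 76.11 F [-0.14  0.02  0.2 ] open 0.004 q [-0.44  0.25  1.62 -0.    1.28 -1.76]
units to go [-0.059  0.669 -0.064]
```

View pics/w7.png

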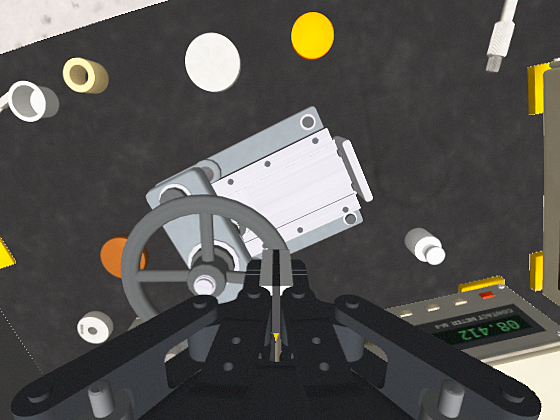

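>>> step_arm:
  commands:
    - [0,0,0,-0.06,0.4,-0.06,0]
    - [0,0,0,0,0.3,0,0]
    - [0,0,0,0,0,0,0]

```text
time_s: 11.25
eef_pos: [0.5707, -0.1371, 0.1667]
eef_rot: [0.558, -0.556, -0.435, 0.436]
wrist_force: [0.7, 0.3, -0.4]
opening: 0.0
```

```bash
cat >> h.py <<'E'
AX=np.array([.5855,-.1865])
def plan(n,step=6,r=.052,psi0=None):
    o,M=st();d=M.T@np.r_[o["eef_pos"][:2]-AX,0];psi=np.degrees(np.arctan2(d[2],d[0]));print("psi",psi,"r",np.hypot(d[0],d[2]))
    if psi0 is None: psi0=psi
    cur=np.array([d[0],d[2]])/.03
    for i in range(n):
        a=np.radians(psi0-step*(i+1));t=r/.03*np.array([np.cos(a),np.sin(a)]);g=np.round(t-cur,2);cur=cur+g
        print([0,0,0,float(g[0]),0,float(g[1]),0],end=", " if (i+1)%10 else "\n")
E
python3 -c "
from h import *
plan(30)"
```

```text
t 11.25 pos [ 0.5707 -0.1371  0.1667] xt [0.241 0.971 0.   ] yt [-0.002  0.001 -1.   ] yaw 76.06 F [ 0.69  0.34 -0.43] open 0.0 q [-0.44  0.27  1.63 -0.    1.24 -1.77]
psi 30.632213379313708 r 0.05156217894249167
[0, 0, 0, 0.1, 0, -0.15, 0], [0, 0, 0, 0.06, 0, -0.17, 0], [0, 0, 0, 0.05, 0, -0.18, 0], [0, 0, 0, 0.03, 0, -0.18, 0], [0, 0, 0, 0.01, 0, -0.18, 0], [0, 0, 0, -0.0, 0, -0.18, 0], [0, 0, 0, -0.03, 0, -0.18, 0], [0, 0, 0, -0.04, 0, -0.17, 0], [0, 0, 0, -0.07, 0, -0.17, 0], [0, 0, 0, -0.08, 0, -0.17, 0]
[0, 0, 0, -0.1, 0, -0.15, 0], [0, 0, 0, -0.11, 0, -0.14, 0], [0, 0, 0, -0.12, 0, -0.13, 0], [0, 0, 0, -0.14, 0, -0.12, 0], [0, 0, 0, -0.16, 0, -0.1, 0], [0, 0, 0, -0.16, 0, -0.08, 0], [0, 0, 0, -0.17, 0, -0.07, 0], [0, 0, 0, -0.17, 0, -0.05, 0], [0, 0, 0, -0.18, 0, -0.03, 0], [0, 0, 0, -0.18, 0, -0.01, 0]
[0, 0, 0, -0.18, 0, 0.01, 0], [0, 0, 0, -0.18, 0, 0.02, 0], [0, 0, 0, -0.18, 0, 0.05, 0], [0, 0, 0, -0.17, 0, 0.06, 0], [0, 0, 0, -0.16, 0, 0.08, 0], [0, 0, 0, -0.15, 0, 0.1, 0], [0, 0, 0, -0.14, 0, 0.11, 0], [0, 0, 0, -0.13, 0, 0.13, 0], [0, 0, 0, -0.12, 0, 0.14, 0], [0, 0, 0, -0.1, 0, 0.15, 0]
```

>>> step_arm:
  commands:
    - [0,0,0,0.1,0,-0.15,0]
    - [0,0,0,0.06,0,-0.17,0]
    - [0,0,0,0.05,0,-0.18,0]
    - [0,0,0,0.03,0,-0.18,0]
    - [0,0,0,0.01,0,-0.18,0]
    - [0,0,0,0,0,-0.18,0]
    - [0,0,0,-0.03,0,-0.18,0]
    - [0,0,0,-0.04,0,-0.17,0]
    - [0,0,0,-0.07,0,-0.17,0]
    - [0,0,0,-0.08,0,-0.17,0]

```text
time_s: 12.25
eef_pos: [0.6226, -0.1492, 0.1683]
eef_rot: [0.557, -0.557, -0.436, 0.435]
wrist_force: [-2.1, 2.3, 1.0]
opening: -0.003
```

```bash
python3 - <<'E'
from h import *
plan(0)
im,d=ctrl.camera("wrist");cv2.imwrite("pics/w8.png",im)
im,d=ctrl.camera("top");cv2.imwrite("pics/t8.png",im)
E
```

```text
t 12.25 pos [ 0.6226 -0.1492  0.1683] xt [0.241 0.971 0.   ] yt [ 0.  0. -1.] yaw 76.06 F [-2.09  2.33  0.96] open -0.003 q [-0.42  0.38  1.49  0.    1.27 -1.75]
psi -30.939037126740434 r 0.05258267164718098
```

View pics/w8.png

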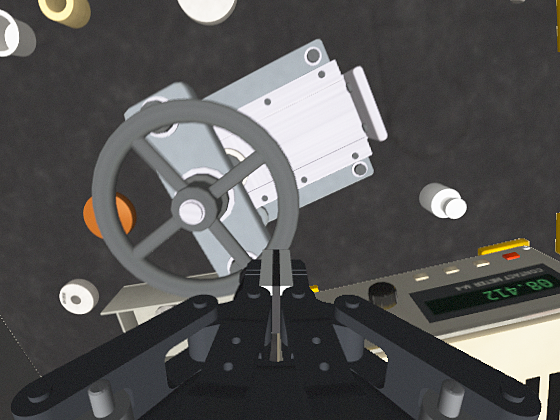

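View pics/t8.png

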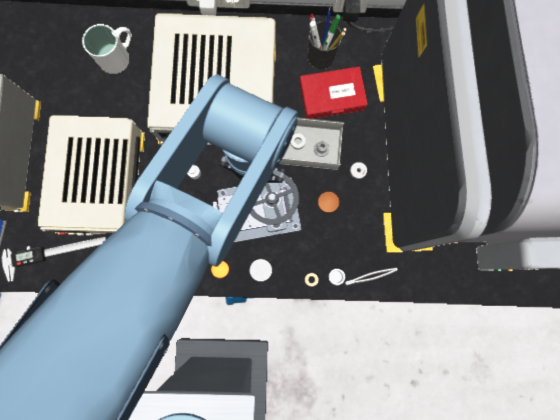

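>>> step_arm:
  commands:
    - [0,0,0,-0.1,0,-0.15,0]
    - [0,0,0,-0.11,0,-0.14,0]
    - [0,0,0,-0.12,0,-0.13,0]
    - [0,0,0,-0.14,0,-0.12,0]
    - [0,0,0,-0.16,0,-0.1,0]
    - [0,0,0,-0.16,0,-0.08,0]
    - [0,0,0,-0.17,0,-0.07,0]
    - [0,0,0,-0.17,0,-0.05,0]
    - [0,0,0,-0.18,0,-0.03,0]
    - [0,0,0,-0.18,0,-0.01,0]

```text
time_s: 13.35
eef_pos: [0.637, -0.1993, 0.1683]
eef_rot: [0.557, -0.557, -0.436, 0.436]
wrist_force: [1.1, 2.6, -1.5]
opening: -0.002
```

```bash
python3 - <<'E'
from h import *
plan(20)
im,d=ctrl.camera("wrist");cv2.imwrite("pics/w9.png",im)
E
```

```text
t 13.35 pos [ 0.637  -0.1993  0.1683] xt [0.241 0.971 0.   ] yt [ 0.  0. -1.] yaw 76.06 F [ 1.06  2.56 -1.45] open -0.002 q [-0.48  0.44  1.41  0.    1.29 -1.81]
psi -90.00017886162163 r 0.05302234414963722
[0, 0, 0, -0.18, 0, 0.04, 0], [0, 0, 0, -0.18, 0, 0.03, 0], [0, 0, 0, -0.18, 0, 0.05, 0], [0, 0, 0, -0.17, 0, 0.06, 0], [0, 0, 0, -0.16, 0, 0.09, 0], [0, 0, 0, -0.15, 0, 0.1, 0], [0, 0, 0, -0.14, 0, 0.11, 0], [0, 0, 0, -0.13, 0, 0.13, 0], [0, 0, 0, -0.11, 0, 0.14, 0], [0, 0, 0, -0.1, 0, 0.15, 0]
[0, 0, 0, -0.08, 0, 0.16, 0], [0, 0, 0, -0.07, 0, 0.17, 0], [0, 0, 0, -0.05, 0, 0.18, 0], [0, 0, 0, -0.02, 0, 0.18, 0], [0, 0, 0, -0.01, 0, 0.18, 0], [0, 0, 0, 0.01, 0, 0.18, 0], [0, 0, 0, 0.02, 0, 0.18, 0], [0, 0, 0, 0.05, 0, 0.17, 0], [0, 0, 0, 0.07, 0, 0.17, 0], [0, 0, 0, 0.08, 0, 0.16, 0]
```

View pics/w9.png

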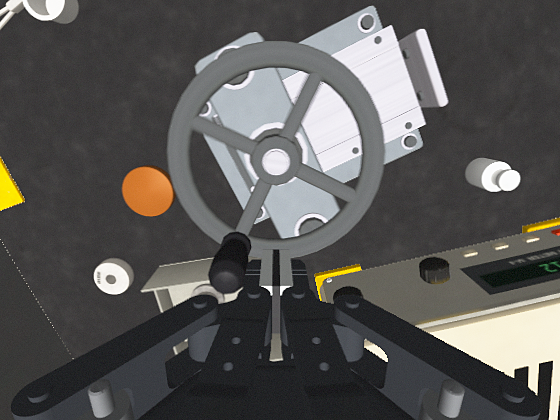

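>>> step_arm:
  commands:
    - [0,0,0,-0.18,0,0.03,0]
    - [0,0,0,-0.18,0,0.03,0]
    - [0,0,0,-0.18,0,0.05,0]
    - [0,0,0,-0.17,0,0.06,0]
    - [0,0,0,-0.16,0,0.09,0]
    - [0,0,0,-0.15,0,0.1,0]
    - [0,0,0,-0.14,0,0.11,0]
    - [0,0,0,-0.13,0,0.13,0]
    - [0,0,0,-0.11,0,0.14,0]
    - [0,0,0,-0.1,0,0.15,0]

```text
time_s: 14.4
eef_pos: [0.5999, -0.2365, 0.1685]
eef_rot: [-0.557, 0.557, 0.436, -0.436]
wrist_force: [1.4, 1.0, -0.2]
opening: -0.001
```

>>> step_arm:
  commands:
    - [0,0,0,-0.08,0,0.16,0]
    - [0,0,0,-0.07,0,0.17,0]
    - [0,0,0,-0.05,0,0.18,0]
    - [0,0,0,-0.02,0,0.18,0]
    - [0,0,0,-0.01,0,0.18,0]

```text
time_s: 14.9
eef_pos: [0.5729, -0.2365, 0.1684]
eef_rot: [-0.557, 0.557, 0.436, -0.436]
wrist_force: [2.4, 0.1, 0.4]
opening: -0.002
```

```bash
python3 - <<'E'
from h import *
plan(20)
im,d=ctrl.camera("wrist");cv2.imwrite("pics/w10.png",im)
E
```

```text
t 14.9 pos [ 0.5729 -0.2365  0.1684] xt [ 0.241  0.971 -0.   ] yt [ 0. -0. -1.] yaw 76.05 F [2.44 0.1  0.4 ] open -0.002 q [-0.58  0.34  1.55  0.    1.26 -1.91]
psi 179.7735424107626 r 0.051571121381085036
[0, 0, 0, -0.0, 0, 0.18, 0], [0, 0, 0, 0.03, 0, 0.18, 0], [0, 0, 0, 0.04, 0, 0.18, 0], [0, 0, 0, 0.07, 0, 0.16, 0], [0, 0, 0, 0.08, 0, 0.17, 0], [0, 0, 0, 0.1, 0, 0.15, 0], [0, 0, 0, 0.12, 0, 0.14, 0], [0, 0, 0, 0.12, 0, 0.13, 0], [0, 0, 0, 0.15, 0, 0.11, 0], [0, 0, 0, 0.15, 0, 0.1, 0]
[0, 0, 0, 0.16, 0, 0.08, 0], [0, 0, 0, 0.17, 0, 0.06, 0], [0, 0, 0, 0.18, 0, 0.05, 0], [0, 0, 0, 0.17, 0, 0.03, 0], [0, 0, 0, 0.19, 0, 0.01, 0], [0, 0, 0, 0.18, 0, -0.01, 0], [0, 0, 0, 0.18, 0, -0.03, 0], [0, 0, 0, 0.17, 0, -0.05, 0], [0, 0, 0, 0.17, 0, -0.07, 0], [0, 0, 0, 0.16, 0, -0.08, 0]
```

View pics/w10.png

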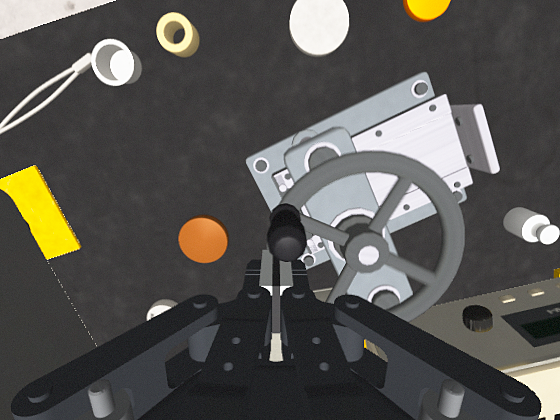

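>>> step_arm:
  commands:
    - [0,0,0,0,0,0.18,0]
    - [0,0,0,0.03,0,0.18,0]
    - [0,0,0,0.04,0,0.18,0]
    - [0,0,0,0.07,0,0.16,0]
    - [0,0,0,0.08,0,0.17,0]
    - [0,0,0,0.1,0,0.15,0]
    - [0,0,0,0.12,0,0.14,0]
    - [0,0,0,0.12,0,0.13,0]
    - [0,0,0,0.15,0,0.11,0]
    - [0,0,0,0.15,0,0.1,0]

```text
time_s: 15.95
eef_pos: [0.5353, -0.2002, 0.1682]
eef_rot: [0.557, -0.557, -0.435, 0.436]
wrist_force: [-0.1, -2.2, 0.8]
opening: 0.0
```

>>> step_arm:
  commands:
    - [0,0,0,0.16,0,0.08,0]
    - [0,0,0,0.17,0,0.06,0]
    - [0,0,0,0.18,0,0.05,0]
    - [0,0,0,0.17,0,0.03,0]
    - [0,0,0,0.18,0,0.01,0]

```text
time_s: 16.45
eef_pos: [0.5353, -0.1735, 0.1682]
eef_rot: [0.557, -0.557, -0.436, 0.436]
wrist_force: [-0.2, -2.3, -0.7]
opening: 0.001
```

```bash
python3 - <<'E'
from h import *
plan(12,step=5)
im,d=ctrl.camera("wrist");cv2.imwrite("pics/w11.png",im)
im,d=ctrl.camera("scene");cv2.imwrite("pics/s11.png",im)
E
```

```text
t 16.45 pos [ 0.5353 -0.1735  0.1682] xt [ 0.241  0.971 -0.   ] yt [-0.  0. -1.] yaw 76.05 F [-0.25 -2.3  -0.74] open 0.001 q [-0.52  0.22  1.7  -0.    1.23 -1.85]
psi 89.45951283151621 r 0.051897612268220344
[0, 0, 0, 0.15, 0, -0.0, 0], [0, 0, 0, 0.15, 0, -0.03, 0], [0, 0, 0, 0.15, 0, -0.03, 0], [0, 0, 0, 0.14, 0, -0.05, 0], [0, 0, 0, 0.14, 0, -0.06, 0], [0, 0, 0, 0.13, 0, -0.07, 0], [0, 0, 0, 0.13, 0, -0.08, 0], [0, 0, 0, 0.12, 0, -0.09, 0], [0, 0, 0, 0.11, 0, -0.11, 0], [0, 0, 0, 0.1, 0, -0.11, 0]
[0, 0, 0, 0.09, 0, -0.12, 0], [0, 0, 0, 0.08, 0, -0.13, 0],
```

View pics/w11.png

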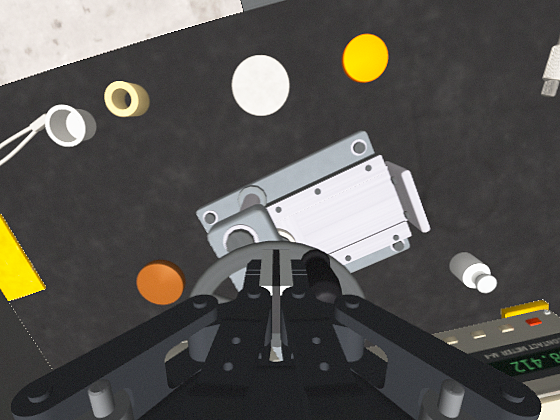

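View pics/s11.png

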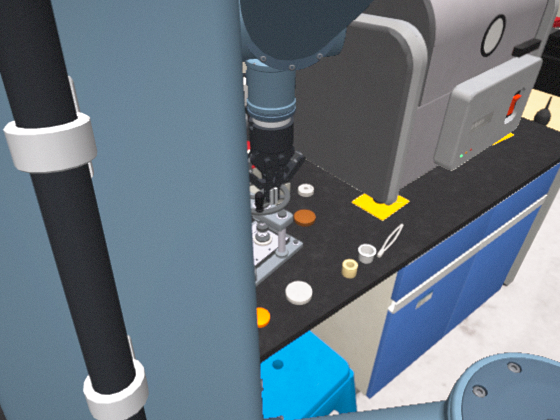

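>>> step_arm:
  commands:
    - [0,0,0,0.15,0,0,0]
    - [0,0,0,0.15,0,-0.03,0]
    - [0,0,0,0.15,0,-0.03,0]
    - [0,0,0,0.14,0,-0.05,0]
    - [0,0,0,0.14,0,-0.06,0]
    - [0,0,0,0.13,0,-0.07,0]
    - [0,0,0,0.13,0,-0.08,0]
    - [0,0,0,0.12,0,-0.09,0]
    - [0,0,0,0,0,0,0]

```text
time_s: 17.45
eef_pos: [0.5558, -0.1441, 0.1683]
eef_rot: [-0.557, 0.557, 0.436, -0.436]
wrist_force: [0.6, -0.9, -0.8]
opening: -0.001
```

```bash
python3 - <<'E'
from h import *
plan(12,step=3)
im,d=ctrl.camera("wrist");cv2.imwrite("pics/w12.png",im)
im,d=ctrl.camera("top");cv2.imwrite("pics/t12.png",im)
cv2.imwrite("pics/t12c.png",cv2.resize(im[130:260,150:340],None,fx=4,fy=4,interpolation=cv2.INTER_CUBIC))
E
```

```text
t 17.45 pos [ 0.5558 -0.1441  0.1683] xt [0.24  0.971 0.   ] yt [ 0.001  0.    -1.   ] yaw 76.08 F [ 0.63 -0.89 -0.8 ] open -0.001 q [-0.46  0.24  1.67  0.    1.23 -1.79]
psi 48.88379489320446 r 0.051758378376404485
[0, 0, 0, 0.07, 0, -0.06, 0], [0, 0, 0, 0.07, 0, -0.06, 0], [0, 0, 0, 0.06, 0, -0.07, 0], [0, 0, 0, 0.05, 0, -0.07, 0], [0, 0, 0, 0.05, 0, -0.07, 0], [0, 0, 0, 0.05, 0, -0.08, 0], [0, 0, 0, 0.05, 0, -0.08, 0], [0, 0, 0, 0.04, 0, -0.08, 0], [0, 0, 0, 0.03, 0, -0.08, 0], [0, 0, 0, 0.04, 0, -0.09, 0]
[0, 0, 0, 0.02, 0, -0.09, 0], [0, 0, 0, 0.03, 0, -0.08, 0],
```

View pics/w12.png

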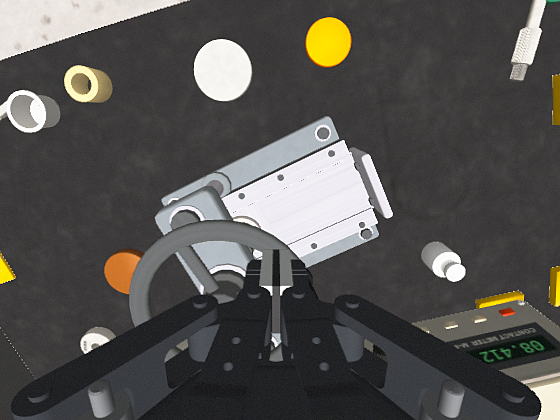

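View pics/t12c.png

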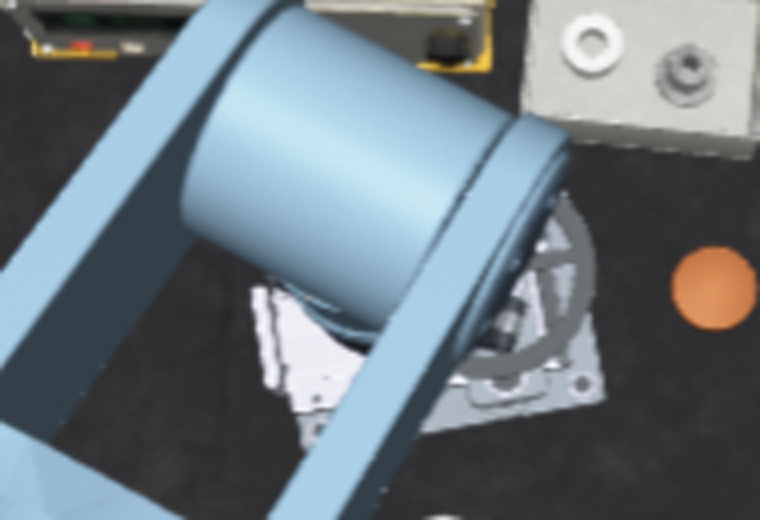

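>>> step_arm:
  commands:
    - [0,0,0,0.07,0,-0.06,0]
    - [0,0,0,0.07,0,-0.06,0]
    - [0,0,0,0.06,0,-0.07,0]
    - [0,0,0,0.05,0,-0.07,0]
    - [0,0,0,0.05,0,-0.07,0]
    - [0,0,0,0,0,0,0]

```text
time_s: 18.15
eef_pos: [0.5674, -0.138, 0.1683]
eef_rot: [-0.557, 0.557, 0.436, -0.436]
wrist_force: [-0.4, -0.2, 0.3]
opening: -0.002
```

```bash
python3 - <<'E'
from h import *
plan(0)
E
```

```text
t 18.15 pos [ 0.5674 -0.138   0.1683] xt [0.241 0.971 0.   ] yt [ 0.  0. -1.] yaw 76.07 F [-0.37 -0.16  0.29] open -0.002 q [-0.44  0.26  1.64  0.    1.24 -1.77]
psi 34.37764764069107 r 0.05175507216249155
```

>>> step_arm:
  commands:
    - [0,0,0,0,0,0.2,0]
    - [0,0,0,0,-0.8,0.2,0]
    - [0,0,0,0,-0.9,0,0]
    - [0,0,0,0.8,-0.9,0.4,0]
    - [0,0,0,0.8,0,0.4,0]
    - [0,0,0,0.8,0,0.4,0]
    - [0,0,0,0.8,0,0.3,0]
    - [0,0,0,0.8,0,0,0]
    - [0,0,0,0,0,0,0]
    - [0,0,0,0,0,0,0]

```text
time_s: 19.15
eef_pos: [0.5405, -0.0078, 0.2464]
eef_rot: [-0.557, 0.557, 0.436, -0.436]
wrist_force: [-0.5, -0.9, -0.2]
opening: -0.001
```

```bash
python3 - <<'E'
from h import *
st()
im,d=ctrl.camera("top");cv2.imwrite("pics/t13.png",im);np.save("pics/t13.npy",d)
im0=cv2.imread("pics/t6.png")
cv2.imwrite("pics/t13c.png",cv2.resize(im[150:240,200:320],None,fx=6,fy=6,interpolation=cv2.INTER_CUBIC))
cv2.imwrite("pics/t6cc.png",cv2.resize(im0[150:240,200:320],None,fx=6,fy=6,interpolation=cv2.INTER_CUBIC))
for n,i in(("6",im0),("13",im)):
    g=i.max(2)[170:215,235:300]; m=(g<45).astype(np.uint8); nn,l,s,c=cv2.connectedComponentsWithStats(m); print(n,[(s[k][4],np.round(c[k]+[235,170],2)) for k in range(1,nn) if s[k][4]>10])
E
```

```text
t 19.15 pos [ 0.5405 -0.0078  0.2464] xt [ 0.24   0.971 -0.   ] yt [ 0. -0. -1.] yaw 76.14 F [-0.52 -0.89 -0.24] open -0.001 q [-0.23  0.09  1.68 -0.    1.37 -1.56]
6 [(np.int32(30), array([248.6 , 189.23]))]
13 [(np.int32(26), array([247.38, 195.35]))]
```

View pics/t13c.png

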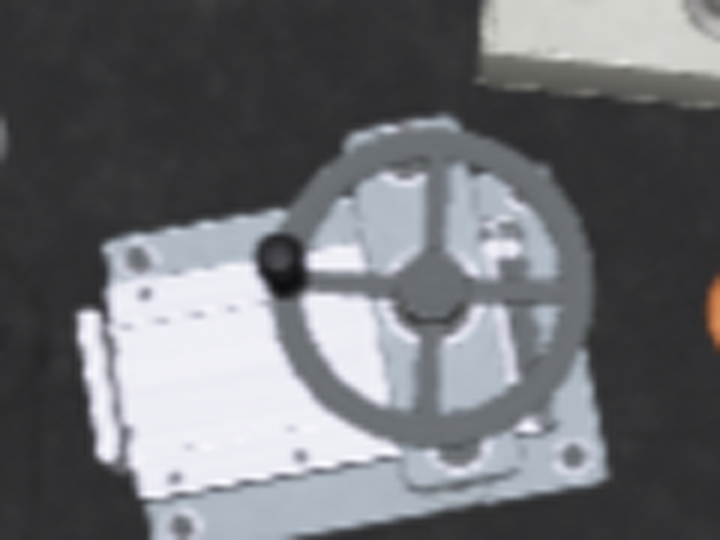

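View pics/t6cc.png

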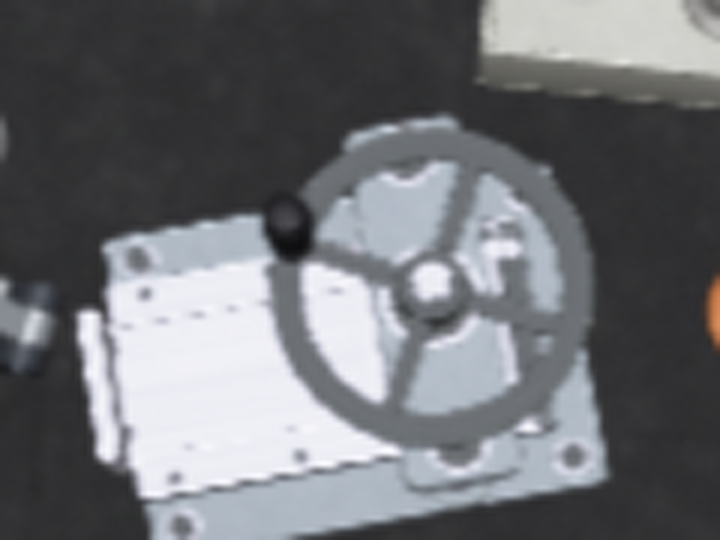

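```bash
cat > ang.py <<'E'
from h import *
def prof(im,r0=.02,r1=.044):
    k=ctrl.get_calibration("top");K=np.array(k["intrinsics"]);R=np.array(k["R"]);t=np.array(k["t"],float).ravel()
    th=np.radians(np.arange(0,360,.5));r=np.arange(r0,r1,.001)
    c=np.array([.5862,-.1876])
    X=np.stack([c[0]+r[:,None]*np.cos(th),c[1]+r[:,None]*np.sin(th),np.full((len(r),len(th)),.147)],-1).reshape(-1,3)
    uv,_=cv2.projectPoints(X,cv2.Rodrigues(R)[0],t,K,np.array(k["D"],float));uv=uv.reshape(len(r),len(th),2).astype(np.float32)
    s=cv2.remap(im,uv[...,0],uv[...,1],cv2.INTER_LINEAR).astype(float)
    g=s.mean(2);sat=np.ptp(s,axis=2)
    m=np.exp(-((g-105)/20)**2)  # wheel grey
    return m.mean(0)
def spokes(im):
    p=prof(im);th=np.arange(0,360,.5);best=[]
    # fold by 90deg (4 spokes)
    f=p.reshape(4,180).mean(0)
    K=np.exp(-.5*((np.minimum(np.arange(180),180-np.arange(180))*.5)/4)**2)
    c=np.real(np.fft.ifft(np.fft.fft(f)*np.conj(np.fft.fft(K))));i=c.argmax()
    a,b,d=c[i-1],c[i],c[(i+1)%180];return (i+.5*(a-d)/(a-2*b+d))*.5
def handle(im):
    g=im.max(2)[170:215,235:275].astype(float);w=np.clip(70-g,0,None);nn,l,s,c=cv2.connectedComponentsWithStats((w>0).astype(np.uint8))
    k=max(range(1,nn),key=lambda k:w[l==k].sum());v,u=np.nonzero(l==k);ww=w[l==k]
    u,v=(u*ww).sum()/ww.sum()+235,(v*ww).sum()/ww.sum()+170
    p=pix2w("top",u,v,z=.182);return u,v,p[:2],np.degrees(np.arctan2(p[1]+.1876,p[0]-.5862)),np.hypot(p[1]+.1876,p[0]-.5862)
if __name__=="__main__":
    import sys
    for f in sys.argv[1:]:
        im=cv2.imread(f);print(f,"spoke",round(spokes(im),2),"handle",handle(im))
E
sed -i 's/im\[150/im[150/' ang.py; python3 ang.py pics/top0.png pics/t6.png pics/t13.png
```

```text
pics/top0.png spoke 73.54 handle (np.float64(245.13368246968025), np.float64(179.026598676957), array([ 0.61680741, -0.13134825]), np.float64(61.448737812910935), np.float64(0.06403962143439296))
pics/t6.png spoke 73.65 handle (np.float64(245.13372499650302), np.float64(179.04112463281578), array([ 0.61677681, -0.1313496 ]), np.float64(61.47220739299191), np.float64(0.06402381206540966))
pics/t13.png spoke 88.9 handle (np.float64(244.19152479644708), np.float64(176.06606217616581), array([ 0.62298437, -0.12915022]), np.float64(57.816444614166), np.float64(0.06906132076839205))
```

```bash
sed -i 's/clip(70-g/clip(44-g/' ang.py; python3 ang.py pics/top0.png pics/t6.png pics/t13.png
```

```text
pics/top0.png spoke 73.54 handle (np.float64(248.27845036319613), np.float64(189.86198547215497), array([ 0.59427838, -0.1387377 ]), np.float64(80.61223982586215), np.float64(0.049525594332175564))
pics/t6.png spoke 73.65 handle (np.float64(248.2860696517413), np.float64(189.89303482587064), array([ 0.59421395, -0.13875595]), np.float64(80.68237219615196), np.float64(0.04949711482058502))
pics/t13.png spoke 88.9 handle (np.float64(247.26843657817108), np.float64(196.20058997050148), array([ 0.58098203, -0.13721012]), np.float64(95.91201736010335), np.float64(0.05065932422036458))
```

```bash
python3 -c "
from h import *
mv([.5616,-.1366,.2464])"
```

```text
t 19.2 pos [ 0.5405 -0.0083  0.2463] xt [ 0.241  0.971 -0.   ] yt [ 0. -0. -1.] yaw 76.08 F [-0.29 -0.92 -0.16] open 0.003 q [-0.23  0.09  1.68 -0.    1.37 -1.56]
units to go [-3.981e+00 -1.000e-03 -1.712e+00]
```

>>> step_arm:
  commands:
    - [0,0,0,-0.8,0,-0.3,0]
    - [0,0,0,-0.8,0,-0.4,0]
    - [0,0,0,-0.8,0,-0.4,0]
    - [0,0,0,-0.8,0,-0.3,0]
    - [0,0,0,-0.78,0,-0.3,0]
    - [0,0,0,0,0.8,0,0]
    - [0,0,0,0,0.9,0,0]
    - [0,0,0,0,0.9,0,0]
    - [0,0,0,0,0,0,0]

```text
time_s: 20.1
eef_pos: [0.5583, -0.1363, 0.164]
eef_rot: [0.56, -0.555, -0.434, 0.436]
wrist_force: [-1.3, 0.9, 0.4]
opening: 0.002
```

```bash
python3 -c "
from h import *
mv([.5821,-.1361,.168])"
```

```text
t 20.1 pos [ 0.5583 -0.1363  0.164 ] xt [0.243 0.97  0.001] yt [-0.007  0.003 -1.   ] yaw 75.96 F [-1.33  0.93  0.44] open 0.002 q [-0.45  0.25  1.66 -0.    1.23 -1.77]
units to go [ 0.198 -0.139 -0.768]
```

>>> step_arm:
  commands:
    - [0,0,0,0,0,0,0]
    - [0,0,0,0.03,0,-0.1,0]
    - [0,0,0,0.03,0,-0.1,0]
    - [0,0,0,0.03,0,-0.1,0]
    - [0,0,0,0.03,0,-0.1,0]
    - [0,0,0,0.03,0,-0.1,0]
    - [0,0,0,0.03,0,-0.1,0]
    - [0,0,0,0,0,0,0]

```text
time_s: 20.9
eef_pos: [0.5806, -0.1352, 0.1682]
eef_rot: [-0.557, 0.557, 0.436, -0.436]
wrist_force: [-0.7, -0.1, -0.1]
opening: 0.002
```

```bash
python3 -c "
from h import *
mv([.5821,-.1361,.168])"
```

```text
t 20.9 pos [ 0.5806 -0.1352  0.1682] xt [0.241 0.971 0.   ] yt [ 0.  0. -1.] yaw 76.07 F [-0.71 -0.07 -0.06] open 0.002 q [-0.43  0.29  1.61  0.    1.24 -1.76]
units to go [-0.018  0.008 -0.054]
```

>>> step_arm:
  commands:
    - [0,0,0,0,0,-0.02,0]
    - [0,0,0,0,0,-0.02,0]
    - [0,0,0,0,0,0,0]

```text
time_s: 21.2
eef_pos: [0.5812, -0.1355, 0.1682]
eef_rot: [0.557, -0.557, -0.436, 0.436]
wrist_force: [-2.0, 0.6, 1.1]
opening: -0.004
```

```bash
python3 -c "
from h import *
mv([.5821,-.1361,.168])"
```

```text
t 21.2 pos [ 0.5812 -0.1355  0.1682] xt [0.241 0.971 0.   ] yt [-0.  0. -1.] yaw 76.06 F [-2.    0.57  1.13] open -0.004 q [-0.43  0.29  1.61  0.    1.24 -1.76]
units to go [-0.012  0.007 -0.036]
```

>>> step_arm:
  commands:
    - [0,0,0,0,0,0.2,0]
    - [0,0,0,0,-0.8,0.3,0]
    - [0,0,0,0,-0.9,0,0]
    - [0,0,0,0.8,-0.9,0.4,0]
    - [0,0,0,0.8,0,0.4,0]
    - [0,0,0,0.8,0,0.4,0]
    - [0,0,0,0.8,0,0.3,0]
    - [0,0,0,0.8,0,0.3,0]
    - [0,0,0,0,0,0,0]
    - [0,0,0,0,0,0,0]

```text
time_s: 22.2
eef_pos: [0.5432, -0.0024, 0.2465]
eef_rot: [-0.556, 0.557, 0.436, -0.436]
wrist_force: [0.1, 0.1, 0.3]
opening: 0.002
```

```bash
python3 - <<'E'
from h import *
st()
im,d=ctrl.camera("top");cv2.imwrite("pics/t14.png",im)
im2,d=ctrl.camera("top");cv2.imwrite("pics/t15.png",im2)
im,d=ctrl.camera("wrist");cv2.imwrite("pics/w14.png",im)
im,d=ctrl.camera("scene");cv2.imwrite("pics/s14.png",im)
cv2.imwrite("pics/t14c.png",cv2.resize(im2[150:240,180:320],None,fx=5,fy=5,interpolation=cv2.INTER_CUBIC))
E
python3 ang.py pics/top0.png pics/t6.png pics/t14.png pics/t15.png
```

```text
t 22.2 pos [ 0.5432 -0.0024  0.2465] xt [ 0.24   0.971 -0.   ] yt [ 0.001 -0.001 -1.   ] yaw 76.13 F [0.14 0.05 0.31] open 0.002 q [-0.22  0.1   1.67 -0.    1.37 -1.55]
pics/top0.png spoke 73.54 handle (np.float64(248.27845036319613), np.float64(189.86198547215497), array([ 0.59427838, -0.1387377 ]), np.float64(80.61223982586215), np.float64(0.049525594332175564))
pics/t6.png spoke 73.65 handle (np.float64(248.2860696517413), np.float64(189.89303482587064), array([ 0.59421395, -0.13875595]), np.float64(80.68237219615196), np.float64(0.04949711482058502))
pics/t14.png spoke 74.41 handle (np.float64(248.29144385026737), np.float64(190.24064171122996), array([ 0.59348738, -0.13879648]), np.float64(81.50730273441866), np.float64(0.04934459526827967))
pics/t15.png spoke 74.41 handle (np.float64(248.3045822102426), np.float64(190.25876010781673), array([ 0.59345038, -0.13882494]), np.float64(81.54493836667899), np.float64(0.04931099264163886))
```

View pics/t14c.png

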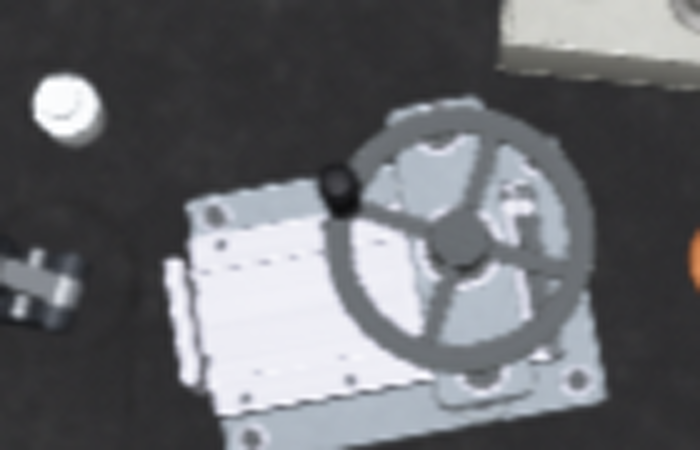

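View pics/w14.png

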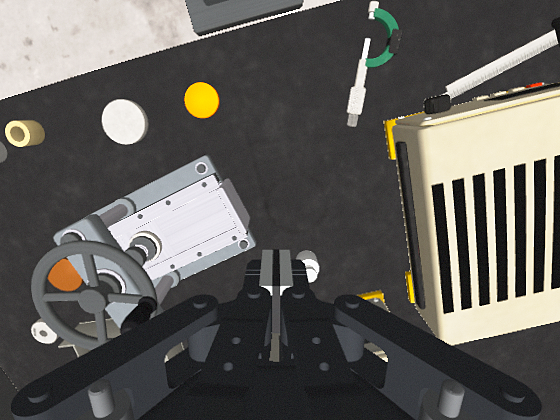

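```bash
python3 - <<'E'
from h import *
a=cv2.imread("pics/top0.png");b=cv2.imread("pics/t15.png")
for n,(u,v) in dict(weight=(193,172),ring=(359,171),brown=(329,202),orange=(220,270),white=(261,270),bush=(311,280),cup=(337,277)).items():
    w=a[v-14:v+14,u-14:u+14];print(n,round(float(cv2.absdiff(w,b[v-14:v+14,u-14:u+14]).mean()),2))
a=cv2.imread("pics/t6.png");print("plate",cv2.absdiff(a[195:235,205:240],b[195:235,205:240]).mean())
print(ctrl.get_obs()["time_s"],ctrl.get_obs()["wrist_force"]); ctrl.hand_in()
E
```

```text
weight 0.5
ring 0.52
brown 0.56
orange 0.48
white 0.44
bush 0.56
cup 0.5
plate 2.573095238095238
22.4 [-0.23640409  0.19256519  0.34134418]
the job is handed in; nothing more can be done
```

The specimen disc is clamped: the slide is home under the spindle, and the hand wheel has gone clockwise through one turn, stopping about 0.8° short. I handed the job in at 22.4 s with the arm clear of everything.

- **Slide:** I pushed the end plate with the shut fingertips at about 2.5 N. At the end it stopped dead and the force rose to about 9 N, which I took as the stop. A later top picture shows the plate where I left it. That patch differs a little more between pictures (2.6 grey levels) than the other things do. I put this down to lighting or the nearby gripper and did not check it further.
- **Wheel:** I pushed the handle round at about 2–3 N, with a pause about 15° before the end to measure and finish slowly. The spokes show the wheel 0.8° short of its start angle, and the handle shows 0.9° short.
- **Foot on disc:** I did not see the contact directly. I infer it from the wheel angle and from the top of the spindle having gone down.
- **Other things:** The weight, ring gauge, bush, cup and the look-alike discs show no change between the first and last top pictures (about 0.5 grey level, noise only). I did not touch the disc itself, and I never pinched or gripped the plate or the handle.

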